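Pass the gauge-block tray through the sprung gate

TASK

Hold the sprung gate of the tray lane down by pressing its long hinged plate with a fingertip and, keeping it down, push the tray of gauge blocks along the lane with another finger until the whole tray is past the gate; then let go so that the gate springs up again behind it. Slide the tray gently on the deck without lifting it, never let the gate and the tray bear on each other, do not touch the gauge blocks or let them fall over, and leave the other gauges on the table alone.

Things in the scene. Friction and masses are not known exactly. Their poses are not given: they have to be found in the camera images.
- lane: Tray lane (chute) fixed on the table: flat aluminium deck, top 50 mm above the table, 72 mm wide, open entry at its -y end. Origin: on the table, mid-width, straight under the gate. Local +y is the push direction (roughly to the robot's left), +x points across the lane to its far side (away from the robot), z up. The deck runs from y -228 to +152 mm; 60 mm between its two guides.
- near_guide (a point): Middle of the top edge of the lane's near guide, upstream of the gate. This guide is a straight steel strip at lane x -34 to -30 mm, only 12 mm high above the deck, cut through at the gate. The far guide, at lane x +30 to +34 mm, stands 22 mm above the deck.
- end_stop (a point): Middle of the rubber face of the stop, 18 mm high, that closes the lane at lane y +144 mm. A tray wholly past the gate fits between gate and stop with some 30 mm to spare along the lane; it need not touch the stop.
- gate (a joint): Sprung gate, rad: 0 = up (lane barred), 0.36 = pressed fully down on its stop. Its blade, 5.6 mm thick (lane y -2.8 to +2.8), comes up through a slot across the deck (lane x -45 to +11 mm) to 15 mm above the deck and is wholly under the deck above 0.26 rad. Pressing mid-plate takes about 3 N at first, 6 N fully down; it springs up when let go. Pushing along the lane cannot move it.
- hinge_line (a point): Point on the axis of the gate's piano hinge, which lies parallel to the lane at lane x -88 mm, 50.5 mm above the table; this point is at lane y -93 mm. Plate and blade turn about it as one piece: plate pressed down, blade down.
- press_plate (a point): On the top face of the gate's press plate, lane y -93 mm, 33 mm from the hinge. Smooth steel strip on the robot's side of the lane, 3 mm thick, lane y -227 to +41, x -85 to -39 mm, same section all along. Up, it slopes: free edge (lane side) 69 mm, this point 64 mm above the table. Fully down: level, top 52 mm (2 mm above the deck). A fingertip can slide along it holding the gate down.
- gate_top (a point): Middle of the top edge of the gate's blade: 65 mm above the table when the gate is up, below the deck when it is held down.
- tray: Dark open tray, 52 mm wide (its x), 110 mm long (its y), end and side walls 14 mm high and 2 to 3 mm thick, 0.1 to 0.17 kg empty. It stands on the deck between the guides upstream of the gate, its y axis along the lane's y; origin: centre of its underside. Its rear end (-y) is where it is pushed; its front end starts 13 to 48 mm before the gate.
- gauge_block_1: Steel gauge block 30 x 10 x 35 mm (its x, y, z), loose, standing on end in the front half of the tray, its 30 mm side along the lane, on the near (robot's) side of its neighbour; origin: centre of its underside. Its top is 37 mm above the deck.
- gauge_block_2: Steel gauge block 30 x 12 x 35 mm, loose, standing beside the 10 mm one on its far side, its 30 mm side along the lane; origin: centre of its underside.
- gauge_block_3: Steel gauge block 30 x 20 x 35 mm (its x, y, z), loose, standing across the middle of the tray behind the other two, about 25 mm clear or more of the tray's rear wall; origin: centre of its underside.
- micrometer: Outside micrometer, 55 x 158 x 20 mm, lying flat on the table behind the lane; bystander. Origin: centre of its underside.
- vee_block: Ground steel vee block, 34 x 45 x 36 mm, standing on the table behind the lane; bystander. Origin: centre of its underside.
- ring_gauge: Steel ring gauge, 64 mm across and 20 mm high, lying on the table behind the lane; bystander. Origin: centre of its underside.
Mind the look-alikes: they are no part of the job. Leave any purple look-alike of the tray alone.

How it is judged:
On the way, in this order (a step that is already met when the one before it is completed fails the run):
1. A finger holds the gate down while the front of the tray slides over it (value of joint gate above 0.26 rad and contact force between the fingers and gate above 0.5 N and y of tray in the frame of lane between -0.045 and 0.02 m), for 0.05 s.
2. The whole tray is past the gate, the finger still holding the gate down (value of joint gate above 0.26 rad and contact force between the fingers and gate above 0.5 N and y of tray in the frame of lane above 0.0585 m), for 0.05 s.
At the end, for the whole second after the job is handed in: The whole tray lies flat on the deck between gate and end stop (its rear end at least 3 mm past the middle of the gate), at rest; the gate has sprung up behind it (joint below 0.03 rad); all three gauge blocks stand upright on the tray's floor (y of tray in the frame of lane above 0.058 m and z of tray in the frame of lane between 0.046 and 0.054 m and angle between the y axis of tray and the y axis of lane, either way round below 0.12 rad and value of joint gate below 0.03 rad and linear speed of tray below 0.01 m/s and angle between each of gauge_block_1, gauge_block_2, gauge_block_3's own z axis and vertical below 0.15 rad and horizontal distance between each of gauge_block_1, gauge_block_2, gauge_block_3 and tray below 0.052 m and z of each of gauge_block_1, gauge_block_2, gauge_block_3 in the frame of tray below 0.006 m); the robot touches nothing.
It fails at once if The tray is lifted (8 mm) or tipped (z of tray in the frame of lane above 0.058 m or angle between tray's own z axis and vertical above 0.12 rad).
It fails at once if Gate and tray bear on each other (over 1 N) (contact force between gate and tray above 1 N).
It fails at once if A gauge block is touched by the robot (contact force between any of the fingers, the arm and gauge_block_1 above 0.5 N or contact force between any of the fingers, the arm and gauge_block_2 above 0.5 N or contact force between any of the fingers, the arm and gauge_block_3 above 0.5 N).
It fails at once if A gauge block falls over or is lifted (angle between any of gauge_block_1, gauge_block_2, gauge_block_3's own z axis and vertical above 0.4 rad or z of any of gauge_block_1, gauge_block_2, gauge_block_3 in the frame of lane above 0.064 m).
It fails at once if A gauge lying behind the lane is disturbed (15 mm) (distance of any of micrometer, vee_block, ring_gauge from where it was at the start of the episode above 0.015 m).
It also fails if it takes over 48 s, if anything falls off the work surface, if the arm or the gripper's body presses on something with over 40 N, if the wrist force passes 120 N, or if a joint passes its speed limit or range.

ROBOT

A 7-joint arm with a two-finger parallel gripper is mounted at the origin on a cart in front of the work surface, level with it; the furniture and walls round the work are solid. World frame = base frame: x ahead of the robot, y to its left, z up, the work surface at z = 0. Lengths are in m, angles in rad, forces in N, time in s.
With the tool pointing down it reaches from about 0.425 to 0.875 m from the base axis. Payload 4.7 kg.
Tool frame: the origin (TCP) lies between the finger pads; the fingertips stand 25 mm ahead of it and the grasp point (between the pads) lies 6 mm ahead of it; z points along the fingers, y is the direction in which the jaws open and shut (so a half turn about z gives the same grasp; the last joint's range is limited). The gripper opens to 87 mm and grips with 3 to 60 N. Pads are 19 mm wide; open, the fingers measure 117 mm over their backs; the gripper's body (75 mm by 190 mm) begins 51 mm behind the grasp point.
Start: joints at [-1.12, 0.321, -0.07, 1.45, 0.023, 1.371, -0.057], TCP at [0.275, 0.589, 0.212] pointing down, gripper open.
Joint ranges: [-2.86, 2.86], [-0.3, 2.09], [-1.38, 1.24], [0.06, 2.45], [-1.56, 4.7], [0.09, 2.05], [-2.69, 2.69]. Speed limits (rad/s): [2.57, 2.57, 3.14, 3.14, 3.14, 3.14, 3.14].

INTERFACE

Orientations are given as a rotation vector (axis times angle).
In Python, from bench import * gives the robot as it stands.
- The arm moves only by the tool send_rows, never from a script. Its arguments are lists of equal length, an entry for each row: "rotation": the turn, a rotation vector about the tool's x, y, z in degrees, a list of three; "slide": the shift along the tool's x, y, z in mm, a list of three; "fingers": the gripper command: -1 is fully open, 1 is shut, values between are in proportion. In form: {"rotation": [[wx, wy, wz], ...], "slide": [[tx, ty, tz], ...], "fingers": [fingers, ...]}. A call has 1 to 12 rows; each row is the pose to reach, as a shift and turn from the pose commanded when the call began, along the tool's axes at that moment; what a row does not reach only later rows make up. A row lasts 1/10 s, in which the tool goes at most 50 mm and 8.59 degrees, less where a joint would pass 70% of its speed; a pose out of reach is approached as far as the arm can. A call with a gripper value outside its range is refused whole. The fingers move at their own pace and stop on an object; "force" is the grip in N (left out, the last holds). Time passes only in rows, so rows that repeat a pose let the fingers close. It gives the time, the measured TCP pose, the force and the opening at its end, in the units of the state.
- get_state(): the state, without advancing time (a new reading comes with each control period).
- get_image(name): name is "scene" or "top" or "wrist"; returns the picture (400x640x3 uint8, red, green, blue); there is no depth.
- camera_model(name): a dict with "intrinsics" (3x3 intrinsics, pixels), "rvec" (rotation vector, rad) and "tvec" (3), from world to camera coordinates, as OpenCV has them. Camera axes: x right, y down, z forward; pixel columns grow to the right and rows downward; lengths in m; the calibration is good to about 2 mm. A picture is of the moment at which its call begins: read the wrist's pose just before it. camera_model takes no time and is no camera call; for the wrist camera it gives the pose at the moment of the call.
- close_job(): hands the job in, once; it reports no verdict.
The state is a dict: "time": time; "joint_positions": joint angles; "qd": joint speeds; "joint_torque": joint torques, N m; "position": TCP position; "tool_rot": TCP orientation; "ft_force": force on the tool from outside, world axes, zero at the start; "torque": the same for the moment, N m; "grip_width": opening from 0.0 (shut) to 1.0 (fully open).
Only numpy, scipy, OpenCV 4.12 (cv2) and the standard library are available. Lean on these libraries where they do the work, as an engineer would, in place of code of your own. Each camera call takes 0.05 s, during which the arm holds its last target.

## Working session

There is one attempt and no reset: what is moved stays moved. The work goes in short steps, Python scripts to look and compute and a tool call to move; the robot and the scene stay as the last step left them, time stands still between calls to the robot, and variables do not carry over. Pictures are saved under pics/ and viewed, and the job is handed in when it is done.

Besides the shell and the picture viewer there is one more tool, called after "Emit:" as name(argument=value, ...), one argument or row to a line, values as JSON. send_rows: Moves the arm, as the interface text tells. Its arguments: {"type":"object","properties":{"rotation":{"type":"array"},"slide":{"type":"array"},"fingers":{"type":"array"},"force":{"type":"number"}},"required":["rotation","slide","fingers"]}

```bash
mkdir -p pics; ls; python3 - <<'E'
from bench import *
import cv2
s=get_state();print(s)
for n in("scene","top"):
    im=get_image(n);cv2.imwrite(f"pics/{n}0.png",im[...,::-1]);print(n,camera_model(n))
E
```

```text
pics
{'time': 0.0, 'joint_positions': array([-1.11988965,  0.32183141, -0.07007007,  1.45168964,  0.02261721,
        1.37076023, -0.05695098]), 'qd': array([-0.00090349,  0.00050915, -0.00027497,  0.00037939,  0.00029014,
        0.00057416, -0.00048594]), 'joint_torque': array([-3.51343788e-04, -4.91284883e+01, -4.04369496e-01, -3.12531245e+01,
       -6.39478443e-02,  4.34904615e-02,  2.05965980e-04]), 'position': array([0.27480077, 0.58842646, 0.21054859]), 'tool_rot': array([-6.80675086e-01, -3.06666276e+00,  2.95097602e-03]), 'ft_force': array([ 0.67134203, -0.35109451,  0.38239313]), 'torque': array([0.08314266, 0.02045757, 0.02090601]), 'grip_width': 0.9998787839536237}
scene {'intrinsics': array([[398.8063995 ,   0.        , 326.04491049],
       [  0.        , 398.8063995 , 204.61520678],
       [  0.        ,   0.        ,   1.        ]]), 'rvec': array([ 2.05978204, -0.56494063,  0.28699246]), 'tvec': array([-0.64658285,  0.09074364,  0.88462978])}
top {'intrinsics': array([[490.93177867,   0.        , 317.48921474],
       [  0.        , 490.93177867, 192.10601636],
       [  0.        ,   0.        ,   1.        ]]), 'rvec': array([ 2.12232712, -2.13227699,  0.18224654]), 'tvec': array([-0.25868752,  0.56348008,  1.09730943])}
```

View pics/scene0.png

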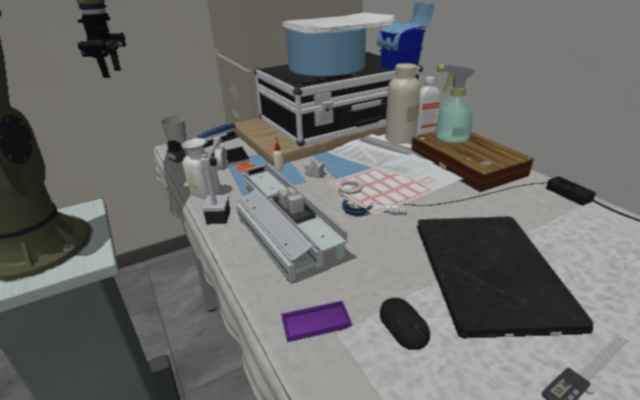

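View pics/top0.png

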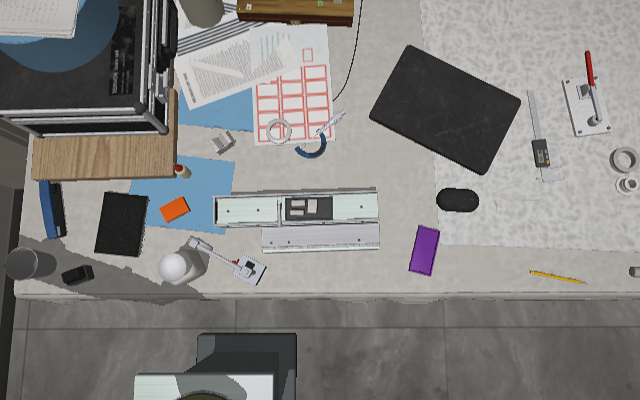

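The overview shows the lane at about (213-378, 188-250) in the top view. The dark tray is on its deck at (310,208), the press plate on the robot's side at (320,237). Look-alikes: the purple tray at (424,250), the black notebook at (121,223), and the black mouse at (457,200). I'm choosing the dark tray with blocks on the deck and checking it in a close crop.

```bash
cat > h.py <<'E'
from bench import *
import numpy as np, cv2
from scipy.spatial.transform import Rotation as R
def cam(n): 
    m=camera_model(n); return m["intrinsics"],np.array(m["rvec"]),np.array(m["tvec"])
def ray(n,uv,z,c=None):
    K,r,t=c or cam(n); M=R.from_rotvec(r).as_matrix()
    o=-M.T@t; d=M.T@np.linalg.solve(K,np.array([uv[0],uv[1],1.])); return o+d*(z-o[2])/d[2]
def proj(n,P,c=None):
    K,r,t=c or cam(n); return cv2.projectPoints(np.array(P,float).reshape(-1,3),r,t,K,None)[0].reshape(-1,2)
E
python3 - <<'E'
from h import *
im=cv2.imread("pics/top0.png")[175:265,200:395]
cv2.imwrite("pics/c0.png",cv2.resize(im,None,fx=4,fy=4,interpolation=cv2.INTER_CUBIC))
im=cv2.imread("pics/scene0.png")[160:285,225:355]
cv2.imwrite("pics/c1.png",cv2.resize(im,None,fx=4.5,fy=4.5,interpolation=cv2.INTER_CUBIC))
for p in[(213,227),(213,196),(378,222),(378,190)]:print(p,ray("top",p,.05))
E
```

```text
(213, 227) [ 0.48158726 -0.02000522  0.05      ]
(213, 196) [ 0.55410925 -0.01760992  0.05      ]
(378, 222) [ 0.49133918 -0.40058419  0.05      ]
(378, 190) [ 0.56634243 -0.40251586  0.05      ]
```

View pics/c0.png

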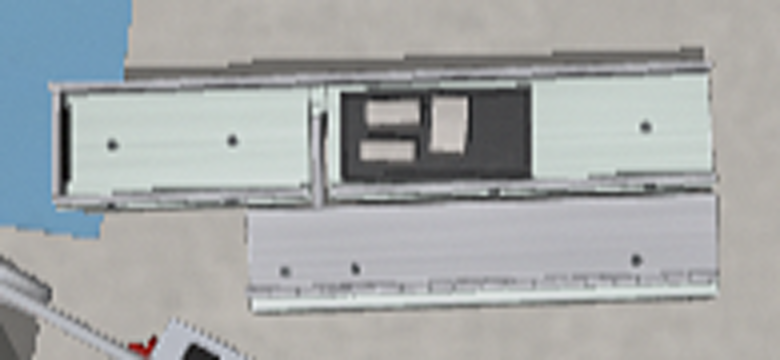

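View pics/c1.png

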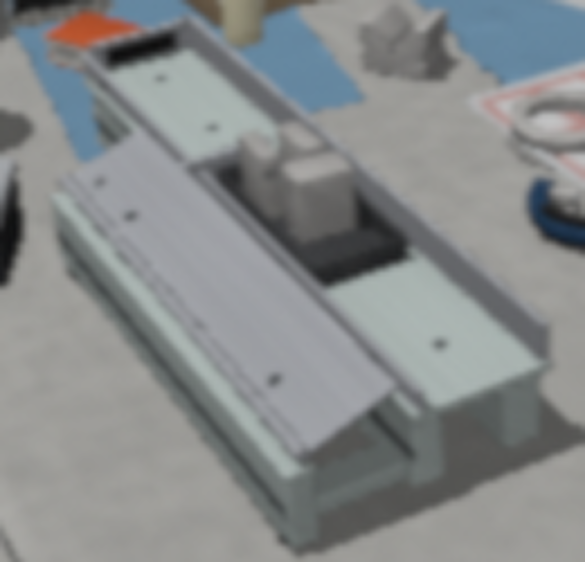

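The crop confirms the dark tray with three light blocks. In crop pixels (4x) the tray spans 342-531 by 92-180, the blade is at (318, 85-207), and the plate's free edge runs from (248,211) to (718,196). Now I'll fit the lane pose.

```bash
python3 - <<'E'
from h import *
A=[((718,196),(-42,-227,69)),((248,211),(-42,41,69)),((711,69),(34,-228,72)),((318,207),(-45,0,62)),((318,107),(11,0,65)),((711,180),(-32,-228,56))]
W=[];L=[]
for p,l in A:
    w=ray("top",(200+p[0]/4,175+p[1]/4),l[2]/1000);W.append(w[:2]);L.append(np.array(l[:2])/1000)
W=np.array(W);L=np.array(L)
d=W[1]-W[0]; print("edge len",np.linalg.norm(d),"yaw",np.degrees(np.arctan2(-d[0],d[1])))
# rigid fit
Wc=W-W.mean(0);Lc=L-L.mean(0);U,S,Vt=np.linalg.svd(Lc.T@Wc);M=(U@Vt).T
o=W.mean(0)-M@L.mean(0);print("o",o,"yaw",np.degrees(np.arctan2(M[1,0],M[0,0])))
print("res mm",np.round((W-(L@M.T+o))*1000,1))
for p,z in[((342,135),64),((531,135),64),((435,92),64),((435,180),64),((450,100),87),((450,150),87)]:
    w=ray("top",(200+p[0]/4,175+p[1]/4),z/1000);print(p,np.round((M.T@(w[:2]-o))*1000,1))
s=get_state();print(R.from_rotvec(s["tool_rot"]).as_matrix().round(3))
Rt=R.from_rotvec(s["tool_rot"]).as_matrix()
for t in[(0.28,.57,.33),(.5,.2,.33)]: print(np.round(Rt.T@(np.array(t)-s["position"])*1000))
im=get_image("wrist");cv2.imwrite("pics/w0.png",im[...,::-1])
E
```

```text
edge len 0.2663508942328506 yaw 1.560375171206412
o [ 0.52337488 -0.17345531] yaw 0.679160138692431
res mm [[ 0.5 -0.7]
 [-3.6 -2.4]
 [-2.9  1.9]
 [ 1.8 -0.4]
 [ 3.  -0.8]
 [ 1.2  2.4]]
(342, 135) [ -2.3 -14.5]
(531, 135) [  -4.1 -122.7]
(435, 92) [ 21.8 -68. ]
(435, 180) [-29.1 -67.4]
(450, 100) [ 13.2 -76.9]
(450, 150) [-15.1 -76.5]
[[-0.906  0.423 -0.001]
 [ 0.423  0.906 -0.002]
 [-0.    -0.002 -1.   ]]
[ -13.  -15. -119.]
[-368. -257. -119.]
```

View pics/w0.png

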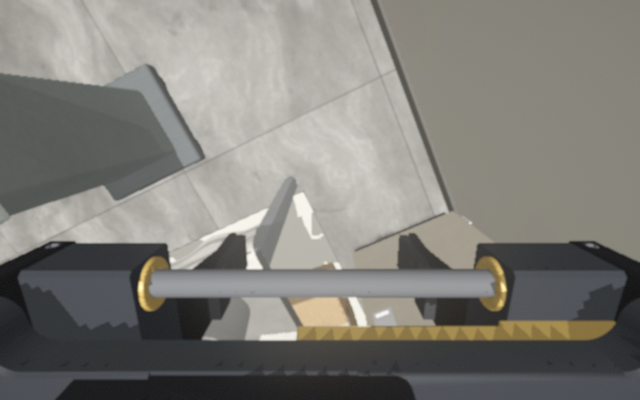

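Emit:
send_rows(
  rotation=[
    [0, 0, 0],
    [0, 0, 0],
    [0, 0, 0],
    [0, 0, 6],
    [0, 0, 12],
    [0, 0, 18],
    [0, 0, 24],
    [0, 0, 30],
    [0, 0, 37],
    [0, 0, 44],
    [0, 0, 50],
    [0, 0, 50],
  ],
  slide=[
    [0, 0, -40],
    [0, 0, -80],
    [-10, -10, -115],
    [-55, -40, -119],
    [-95, -70, -119],
    [-135, -100, -119],
    [-175, -130, -119],
    [-215, -155, -119],
    [-255, -180, -119],
    [-295, -205, -119],
    [-335, -235, -119],
    [-368, -257, -119],
  ],
  fingers=[-1, -1, -1, -0.5, -0.2, -0.08, -0.08, -0.08, -0.08, -0.08, -0.08, -0.08],
)

```text
time: 1.35
position: [0.5008, 0.197, 0.3307]
tool_rot: [1.919, 2.487, -0.0]
ft_force: [0.4, 0.5, -0.4]
grip_width: 0.541
```

```bash
python3 - <<'E'
from h import *
s=get_state();print(s["time"],s["position"],s["grip_width"],s["joint_positions"].round(2),s["ft_force"])
Rt=R.from_rotvec(s["tool_rot"]).as_matrix();print(Rt.round(3))
# target: above, behind tray ; tool y along world x
for t in[(.46,-.30,.25)]: print(np.round(Rt.T@(np.array(t)-s["position"])*1000), np.degrees(np.arctan2(Rt[1,1],Rt[0,1])))
E
```

```text
1.35 [0.50079968 0.19700993 0.33071   ] 0.5405612376978872 [-0.71  0.04  0.3   1.54 -0.01  1.56 -0.16] [ 0.4426203   0.47267739 -0.40238882]
[[-0.254  0.967  0.   ]
 [ 0.967  0.254 -0.001]
 [-0.001  0.    -1.   ]]
[-470. -166.   81.] 14.697816022026338
```

Emit:
send_rows(
  rotation=[
    [0, 0, 0],
    [0, 0, 2],
    [0, 0, 4],
    [0, 0, 6],
    [0, 0, 8],
    [0, 0, 10],
    [0, 0, 12],
    [0, 0, 13.5],
    [0, 0, 13.5],
    [0, 0, 13.5],
    [0, 0, 13.5],
    [0, 0, 13.5],
  ],
  slide=[
    [-30, -10, 0],
    [-75, -27, 0],
    [-120, -43, 0],
    [-165, -58, 0],
    [-210, -74, 0],
    [-255, -90, 10],
    [-300, -106, 25],
    [-345, -122, 40],
    [-390, -138, 55],
    [-430, -152, 65],
    [-460, -163, 75],
    [-470, -166, 80],
  ],
  fingers=[-0.08, -0.08, -0.08, -0.08, -0.08, -0.08, -0.08, -0.08, -0.08, -0.08, -0.08, -0.08],
)

```text
time: 2.55
position: [0.4585, -0.3005, 0.2498]
tool_rot: [-2.199, -2.243, 0.003]
ft_force: [-0.1, -0.6, 0.0]
grip_width: 0.54
```

```bash
python3 - <<'E'
from h import *
s=get_state();print(s["time"],s["position"],s["grip_width"],s["joint_positions"].round(2),s["ft_force"])
Rt=R.from_rotvec(s["tool_rot"]).as_matrix();print(Rt.round(3))
c=camera_model("wrist");print(c); M=R.from_rotvec(c["rvec"]).as_matrix();print(-M.T@c["tvec"],M[2])
cv2.imwrite("pics/w1.png",get_image("wrist")[...,::-1])
cv2.imwrite("pics/t1.png",get_image("top")[...,::-1])
E
```

```text
2.55 [ 0.45852059 -0.30049422  0.24980348] 0.5398077304898445 [-0.24  0.1   0.83  1.67 -0.07  1.4   0.62] [-0.13148669 -0.57504931  0.00375297]
[[-0.02   1.    -0.002]
 [ 1.     0.02  -0.001]
 [-0.001 -0.002 -1.   ]]
{'intrinsics': array([[307.1193629 ,   0.        , 321.90127273],
       [  0.        , 307.1193629 , 201.26776324],
       [  0.        ,   0.        ,   1.        ]]), 'rvec': array([-2.85951391e+00, -2.77219117e-02, -7.26652543e-04]), 'tvec': array([-0.45081886, -0.34053502,  0.34234888])}
[ 0.45608952 -0.22318373  0.42258239] [ 0.0031953  -0.27820577 -0.96051618]
```

View pics/w1.png

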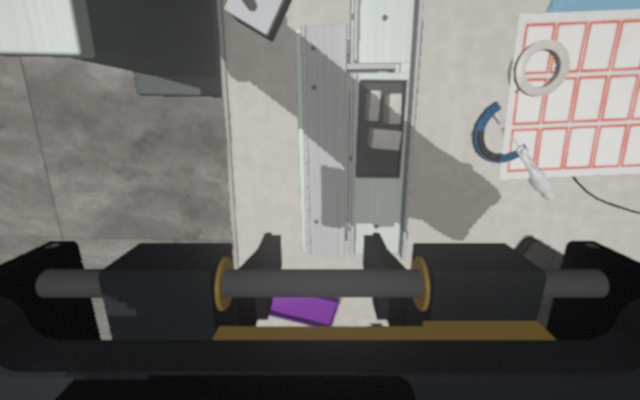

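View pics/t1.png

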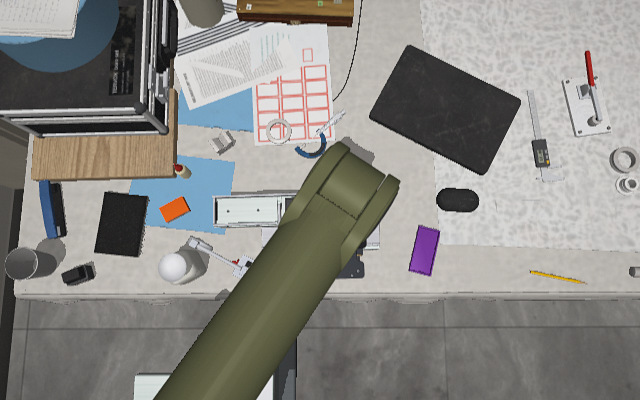

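The wrist view shows the plate at columns 302-350 and rows 25-258, the deck entry end near row 250, the blade at (373,67), and the tray at 357-406 by 80-177. I'm enlarging it to refine the lane pose.

```bash
python3 - <<'E'
import cv2
im=cv2.imread("pics/w1.png")
cv2.imwrite("pics/w1a.png",cv2.resize(im[10:140,290:430],None,fx=4.6,fy=4.6,interpolation=cv2.INTER_CUBIC))
cv2.imwrite("pics/w1b.png",cv2.resize(im[140:270,290:430],None,fx=4.6,fy=4.6,interpolation=cv2.INTER_CUBIC))
E
```

```text
(no output)
```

View pics/w1a.png

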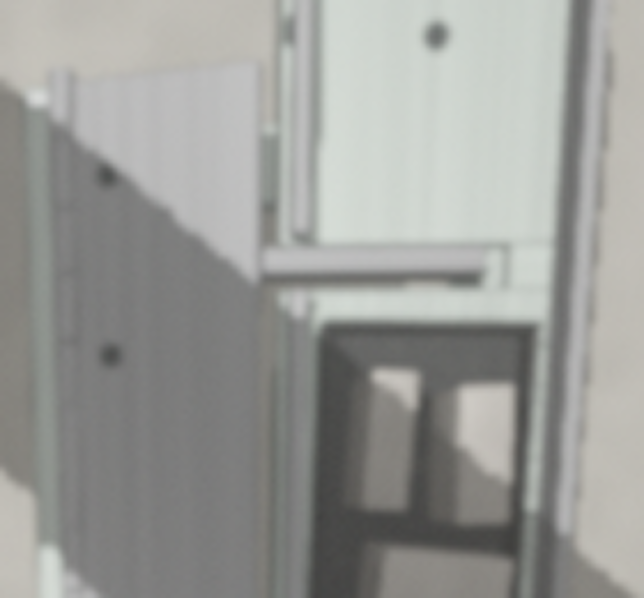

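View pics/w1b.png

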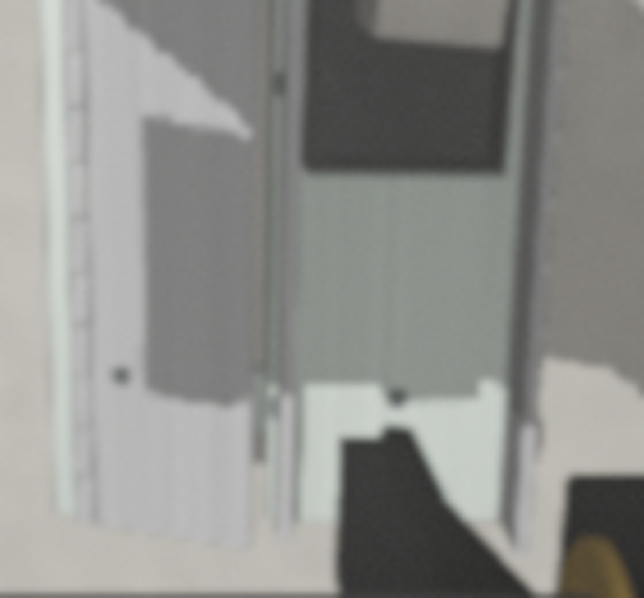

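```bash
cat > m.py <<'E'
from h import *
c=(np.array([[307.1193629,0,321.90127273],[0,307.1193629,201.26776324],[0,0,1]]),np.array([-2.85951391e+00,-2.77219117e-02,-7.26652543e-04]),np.array([-0.45081886,-0.34053502,0.34234888]))
a=lambda x,y:(290+x/4.6-.4,10+y/4.6-.4)
b=lambda x,y:(290+x/4.6-.4,140+y/4.6-.4)
A=[(a(258,63),(-42,41,69)),(a(485,260),(11,0,65)),(a(262,260),(-42,0,62)),(b(250,547),(-42,-227,69)),(b(400,522),(None,-228,50)),(b(285,535),(-32,-228,62)),(b(521,548),(32,-228,72))]
W=[];L=[]
for p,l in A:
    w=ray("w",p,l[2]/1000,c)
    if l[0] is None: print("deck end",w);continue
    W.append(w[:2]);L.append(np.array(l[:2])/1000)
W=np.array(W);L=np.array(L);d=W[3]-W[0];print(np.linalg.norm(d),np.degrees(np.arctan2(d[0],-d[1])))
Wc=W-W.mean(0);Lc=L-L.mean(0);U,S,Vt=np.linalg.svd(Lc.T@Wc);M=(U@Vt).T
o=W.mean(0)-M@L.mean(0);print("o",o,"yaw",np.degrees(np.arctan2(M[1,0],M[0,0])))
print("res mm",np.round((W-(L@M.T+o))*1000,1))
for n,p,z in[("front",a(425,323),64),("rear",b(400,172),64),("left",b(305,100),64),("right",b(505,100),64),("b3 rear R",b(500,47),87),("b3 rear L",b(375,40),87),("b1 top front",a(395,370),87),("b2",a(490,385),87)]:
    w=ray("w",p,z/1000,c);print(n,w,np.round((M.T@(w[:2]-o))*1000,1))
E
python3 m.py
```

```text
deck end [ 0.53122683 -0.40125296  0.05      ]
0.26565942759297995 1.8522056295378988
o [ 0.52191209 -0.17282905] yaw 1.7351654235589118
res mm [[-0.6 -1.9]
 [ 0.1 -1.5]
 [ 1.2 -0.5]
 [-0.2  0.5]
 [ 0.1  1.5]
 [-0.5  1.9]]
front [ 0.52015043 -0.18793045  0.064     ] [ -2.2 -15. ]
rear [ 0.52162116 -0.29574701  0.064     ] [  -4.  -122.9]
left [ 0.49616918 -0.27758303  0.064     ] [ -28.9 -103.9]
right [ 0.54705146 -0.27659503  0.064     ] [  22.  -104.5]
b3 rear R [ 0.53892095 -0.26067618  0.087     ] [ 14.3 -88.3]
b3 rear L [ 0.50936627 -0.2596108   0.087     ] [-15.2 -86.4]
b1 top front [ 0.51005487 -0.20012932  0.087     ] [-12.7 -26.9]
b2 [ 0.53156947 -0.20289323  0.087     ] [  8.7 -30.3]
```

Emit:
send_rows(
  rotation=[
    [0, 0, -0.5],
    [0, 0, -0.5],
    [0, 0, -0.5],
    [0, 0, -0.5],
    [0, 0, -0.5],
    [0, 0, -0.5],
    [0, 0, -0.5],
    [0, 0, -0.5],
  ],
  slide=[
    [-12, 18, 15],
    [-24, 35, 40],
    [-24, 35, 70],
    [-24, 35, 100],
    [-24, 35, 125],
    [-24, 35, 140],
    [-24, 35, 148],
    [-24, 35, 148],
  ],
  fingers=[-0.08, -0.08, -0.08, -0.08, -0.08, -0.08, -0.08, -0.08],
)

```text
time: 3.45
position: [0.4967, -0.3184, 0.1023]
tool_rot: [-2.181, -2.26, -0.0]
ft_force: [-0.2, 0.4, 1.2]
grip_width: 0.538
```

```bash
python3 - <<'E'
from h import *
s=get_state();print(s["time"],s["position"],s["grip_width"],s["joint_positions"].round(2),s["ft_force"])
Rt=R.from_rotvec(s["tool_rot"]).as_matrix();print(Rt.round(3))
cv2.imwrite("pics/w2.png",get_image("wrist")[...,::-1])
im=get_image("scene")[...,::-1];cv2.imwrite("pics/s2.png",cv2.resize(im[130:290,200:360],None,fx=3.7,fy=3.7,interpolation=cv2.INTER_CUBIC))
E
```

```text
3.45 [ 0.49673712 -0.31840854  0.10230061] 0.5382392180088844 [-0.14  0.34  0.8   1.76 -0.27  1.15  0.78] [-0.15069226  0.44559107  1.16519749]
[[-0.036  0.999 -0.001]
 [ 0.999  0.036  0.001]
 [ 0.001 -0.001 -1.   ]]
```

View pics/w2.png

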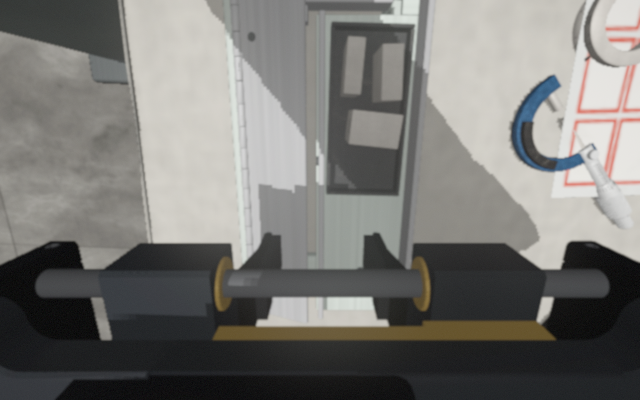

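View pics/s2.png

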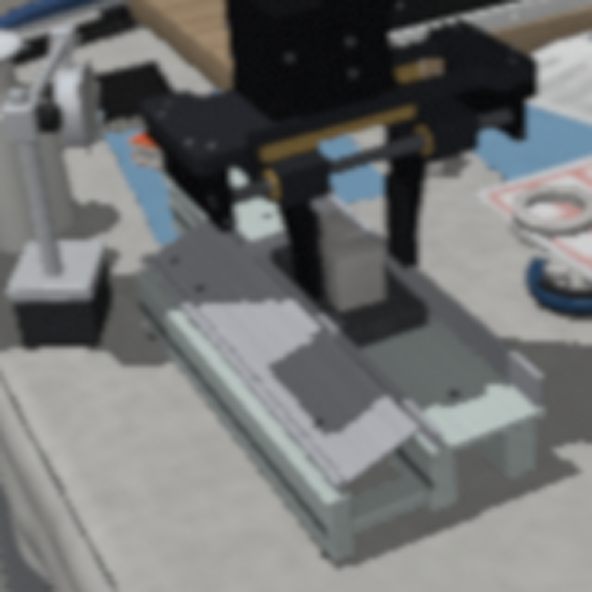

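```bash
python3 - <<'E'
from h import *
K,r,t=cam("scene");M=R.from_rotvec(r).as_matrix();print(-M.T@t,M[2])
s=get_state();Rt=R.from_rotvec(s["tool_rot"]).as_matrix();p=s["position"]
P=[p+Rt@np.array(v)/1000 for v in[(0,0,25),(0,-31,25),(0,31,25),(0,-31,-40),(0,31,-40)]]+[[.522,-.296,.064],[.522,-.401,.05],[.522,-.188,.064],[.48,-.4,.069]]
print(np.round((proj("scene",P)-[200,130])*3.7))
im=get_image("scene")[...,::-1];cv2.imwrite("pics/s3.png",im)
E
```

```text
[ 0.2169008  -0.94017094  0.52716818] [ 0.41615697  0.74308656 -0.52405699]
[[361. 326.]
 [311. 344.]
 [410. 309.]
 [301. 241.]
 [405. 208.]
 [383. 316.]
 [475. 431.]
 [304. 236.]
 [403. 427.]]
```

View pics/s3.png

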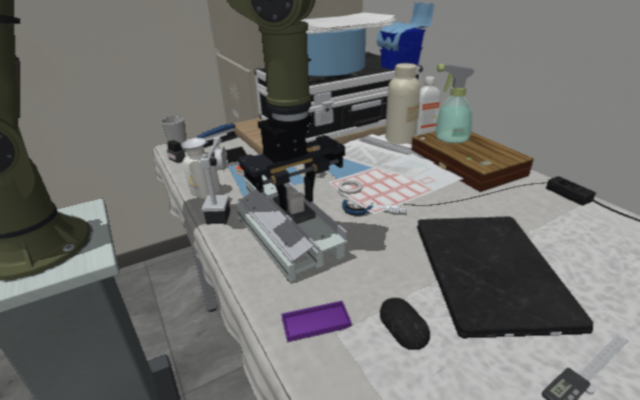

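```bash
python3 - <<'E'
import cv2
im=cv2.imread("pics/s3.png")
o=cv2.resize(im[165:245,250:340],None,fx=7,fy=7,interpolation=cv2.INTER_CUBIC)
import numpy as np
o=cv2.convertScaleAbs(o,alpha=1.6,beta=20)
for x,y in[(311,344),(410,309),(361,326),(301,241),(405,208)]:
    u=int((x/3.7+200-250)*7);v=int((y/3.7+130-165)*7);cv2.circle(o,(u,v),4,(0,0,255),-1)
cv2.imwrite("pics/s4.png",o)
E
```

```text
(no output)
```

View pics/s4.png

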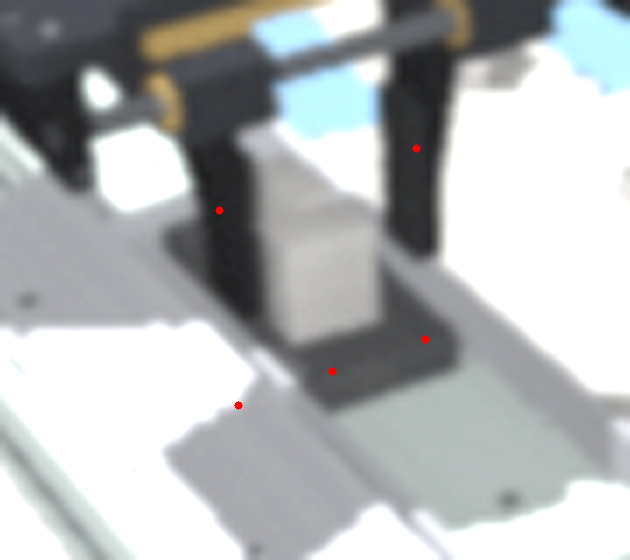

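```bash
python3 - <<'E'
from h import *
s=get_state();Rt=R.from_rotvec(s["tool_rot"]).as_matrix();p=s["position"]
for z in(25,6,-5,-20,-45):
  V=[(x,y,z) for x in(9.5,-9.5) for y in(-38,-23.5,23.5,38)]
  P=[p+Rt@np.array(v)/1000 for v in V]
  print(z,np.round(proj("wrist",P)).astype(int).tolist()); print("   scene",np.round((proj("scene",P)-[250,165])*7).astype(int).tolist())
K,r,t=cam("wrist");M=R.from_rotvec(r).as_matrix();C=-M.T@t;print("cam in tool",Rt.T@(C-p))
im=cv2.imread("pics/w2.png");o=cv2.convertScaleAbs(cv2.resize(im[220:345,200:440],None,fx=3.3,fy=3.3),alpha=2.5,beta=20);cv2.imwrite("pics/w2c.png",o)
E
```

```text
25 [[268, 216], [289, 216], [358, 216], [380, 216], [269, 242], [290, 242], [358, 242], [378, 242]]
   scene [[202, 398], [247, 382], [389, 333], [431, 318], [232, 429], [278, 413], [421, 362], [463, 347]]
6 [[263, 226], [286, 226], [362, 226], [385, 226], [264, 254], [287, 254], [361, 254], [384, 254]]
   scene [[197, 343], [242, 327], [385, 279], [428, 264], [227, 373], [273, 357], [418, 307], [461, 292]]
-5 [[259, 233], [284, 233], [364, 233], [389, 233], [261, 262], [285, 262], [363, 262], [387, 262]]
   scene [[193, 310], [239, 295], [383, 247], [426, 232], [224, 340], [270, 325], [416, 275], [459, 260]]
-20 [[254, 243], [281, 243], [368, 243], [395, 243], [256, 275], [282, 275], [367, 275], [393, 275]]
   scene [[189, 265], [235, 249], [381, 202], [424, 188], [219, 294], [266, 279], [413, 230], [457, 215]]
-45 [[242, 265], [274, 265], [376, 265], [407, 265], [245, 301], [276, 301], [374, 301], [404, 301]]
   scene [[181, 187], [228, 172], [376, 126], [420, 112], [211, 216], [259, 201], [409, 153], [454, 139]]
cam in tool [ 0.07707835 -0.00121292 -0.17292133]
```

View pics/w2c.png

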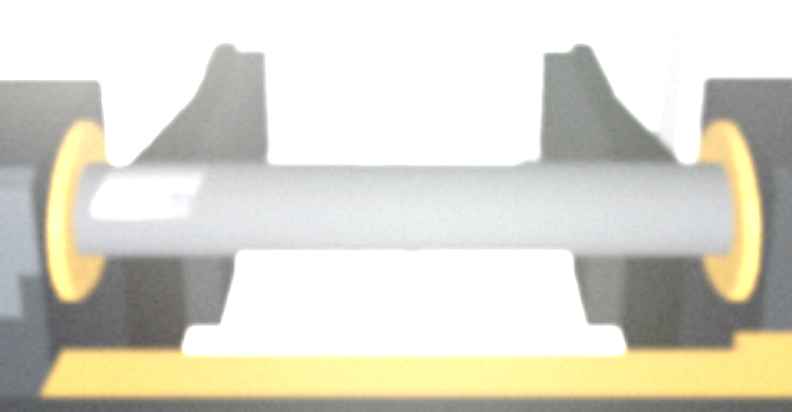

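Both the scene and wrist views show the fingertips about 30 mm higher than the stated 25 mm ahead of the TCP. I'll find the plate by touch, going down in small steps and watching the force.

Emit:
send_rows(
  rotation=[
    [0, 0, 0],
    [0, 0, 0],
    [0, 0, 0],
    [0, 0, 0],
    [0, 0, 0],
    [0, 0, 0],
  ],
  slide=[
    [0, 0, 3],
    [0, 0, 6],
    [0, 0, 9],
    [0, 0, 12],
    [0, 0, 14],
    [0, 0, 14],
  ],
  fingers=[-0.08, -0.08, -0.08, -0.08, -0.08, -0.08],
)

```text
time: 4.2
position: [0.4961, -0.3195, 0.0882]
tool_rot: [-2.182, -2.259, 0.0]
ft_force: [0.4, 0.3, -0.1]
grip_width: 0.542
```

Emit:
send_rows(
  rotation=[
    [0, 0, 0],
    [0, 0, 0],
    [0, 0, 0],
    [0, 0, 0],
  ],
  slide=[
    [0, 0, 2],
    [0, 0, 4],
    [0, 0, 5],
    [0, 0, 5],
  ],
  fingers=[-0.08, -0.08, -0.08, -0.08],
)

```text
time: 4.6
position: [0.4963, -0.3195, 0.0835]
tool_rot: [-2.183, -2.259, 0.0]
ft_force: [-0.5, -0.6, 0.6]
grip_width: 0.536
```

Emit:
send_rows(
  rotation=[
    [0, 0, 0],
    [0, 0, 0],
    [0, 0, 0],
    [0, 0, 0],
  ],
  slide=[
    [0, 0, 2],
    [0, 0, 4],
    [0, 0, 5],
    [0, 0, 5],
  ],
  fingers=[-0.08, -0.08, -0.08, -0.08],
)

```text
time: 5.0
position: [0.4963, -0.3195, 0.0784]
tool_rot: [-2.183, -2.259, 0.0]
ft_force: [-1.1, -0.3, -0.1]
grip_width: 0.538
```

```bash
python3 - <<'E'
from h import *
print(get_state()["ft_force"],get_state()["torque"])
im=get_image("scene")[...,::-1];cv2.imwrite("pics/s5.png",cv2.convertScaleAbs(cv2.resize(im[165:245,250:340],None,fx=7,fy=7,interpolation=cv2.INTER_CUBIC),alpha=1.3,beta=20))
E
```

```text
[-1.06281116 -0.31685759 -0.11044876] [-0.0368977   0.061659   -0.02130936]
```

View pics/s5.png

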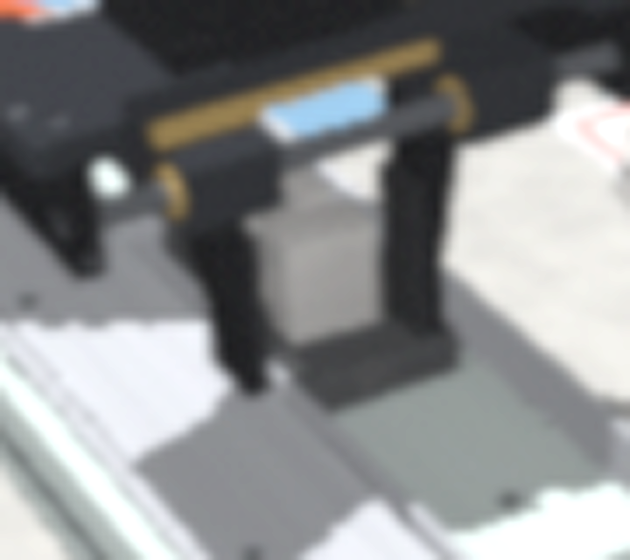

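Still no contact at TCP z 0.078, and the picture shows the press finger just above the plate, which confirms the tips are shorter than stated. I'll keep going down in small steps.

Emit:
send_rows(
  rotation=[
    [0, 0, 0],
    [0, 0, 0],
    [0, 0, 0],
    [0, 0, 0],
  ],
  slide=[
    [0, 0, 2],
    [0, 0, 4],
    [0, 0, 6],
    [0, 0, 6],
  ],
  fingers=[-0.08, -0.08, -0.08, -0.08],
)

```text
time: 5.45
position: [0.4962, -0.3194, 0.0723]
tool_rot: [-2.182, -2.259, 0.0]
ft_force: [-1.1, -0.2, -0.6]
grip_width: 0.538
```

Emit:
send_rows(
  rotation=[
    [0, 0, 0],
    [0, 0, 0],
    [0, 0, 0],
    [0, 0, 0],
  ],
  slide=[
    [0, 0, 1.5],
    [0, 0, 3],
    [0, 0, 4],
    [0, 0, 4],
  ],
  fingers=[-0.08, -0.08, -0.08, -0.08],
)

```text
time: 5.85
position: [0.4963, -0.3195, 0.0685]
tool_rot: [-2.183, -2.259, 0.0]
ft_force: [-0.2, -0.5, 0.2]
grip_width: 0.538
```

Emit:
send_rows(
  rotation=[
    [0, 0, 0],
    [0, 0, 0],
    [0, 0, 0],
    [0, 0, 0],
  ],
  slide=[
    [0, 0, 1.5],
    [0, 0, 3],
    [0, 0, 4],
    [0, 0, 4],
  ],
  fingers=[-0.08, -0.08, -0.08, -0.08],
)

```text
time: 6.25
position: [0.4963, -0.3195, 0.0644]
tool_rot: [-2.183, -2.259, 0.0]
ft_force: [-1.1, 0.2, -0.5]
grip_width: 0.539
```

```bash
python3 - <<'E'
from h import *
for i in range(3):print(get_state()["ft_force"],get_state()["torque"])
im=get_image("scene")[...,::-1];cv2.imwrite("pics/s6.png",cv2.convertScaleAbs(cv2.resize(im[165:245,250:340],None,fx=7,fy=7,interpolation=cv2.INTER_CUBIC),alpha=1.3,beta=20))
cv2.imwrite("pics/w6.png",get_image("wrist")[...,::-1])
E
```

```text
[-1.06889826  0.20663394 -0.5049    ] [-0.06088747  0.05191438  0.03505177]
[-1.06889826  0.20663394 -0.5049    ] [-0.06088747  0.05191438  0.03505177]
[-1.06889826  0.20663394 -0.5049    ] [-0.06088747  0.05191438  0.03505177]
```

View pics/s6.png

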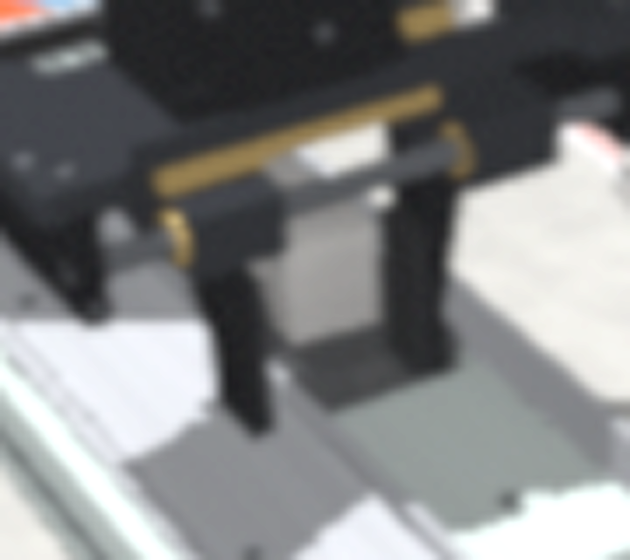

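View pics/w6.png

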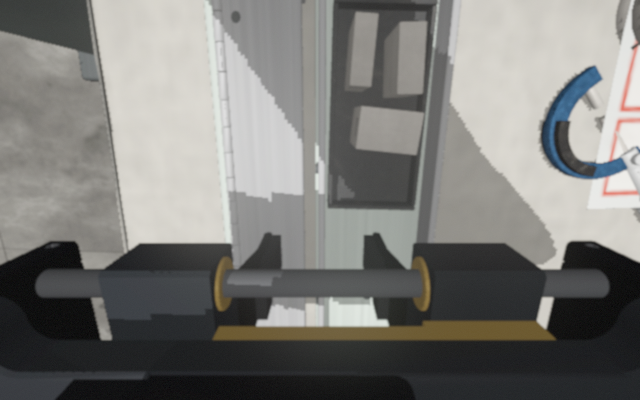

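Emit:
send_rows(
  rotation=[
    [0, 0, 0],
    [0, 0, 0],
    [0, 0, 0],
    [0, 0, 0],
  ],
  slide=[
    [0, 0, 1],
    [0, 0, 2],
    [0, 0, 3],
    [0, 0, 3],
  ],
  fingers=[-0.08, -0.08, -0.08, -0.08],
)

```text
time: 6.75
position: [0.4963, -0.3195, 0.0614]
tool_rot: [-2.183, -2.259, 0.0]
ft_force: [0.9, -0.6, -0.7]
grip_width: 0.542
```

Emit:
send_rows(
  rotation=[
    [0, 0, 0],
    [0, 0, 0],
    [0, 0, 0],
    [0, 0, 0],
  ],
  slide=[
    [0, 0, 1],
    [0, 0, 2],
    [0, 0, 3],
    [0, 0, 3],
  ],
  fingers=[-0.08, -0.08, -0.08, -0.08],
)

```text
time: 7.15
position: [0.4963, -0.3195, 0.0585]
tool_rot: [-2.183, -2.259, -0.0]
ft_force: [0.3, -0.5, 1.0]
grip_width: 0.541
```

Emit:
send_rows(
  rotation=[
    [0, 0, 0],
    [0, 0, 0],
    [0, 0, 0],
    [0, 0, 0],
  ],
  slide=[
    [0, 0, 1],
    [0, 0, 2],
    [0, 0, 3],
    [0, 0, 3],
  ],
  fingers=[-0.08, -0.08, -0.08, -0.08],
)

```text
time: 7.55
position: [0.4963, -0.3195, 0.0555]
tool_rot: [-2.183, -2.259, 0.0]
ft_force: [0.4, -0.1, -0.1]
grip_width: 0.54
```

```bash
python3 - <<'E'
from h import *
s=get_state();Rt=R.from_rotvec(s["tool_rot"]).as_matrix();p=s["position"];print(p,s["torque"])
im=get_image("scene")[...,::-1].copy();cv2.imwrite("pics/s7r.png",im)
o=cv2.convertScaleAbs(cv2.resize(im[165:265,250:350],None,fx=6,fy=6,interpolation=cv2.INTER_CUBIC),alpha=1.3,beta=20)
P=[p+Rt@np.array(v)/1000 for v in[(0,-23.5,-5),(0,23.5,-5),(0,-23.5,-40),(0,23.5,-40)]]
print((proj("scene",P)-[250,165])*6)
cv2.imwrite("pics/s7.png",o)
E
```

```text
[ 0.49632373 -0.31950182  0.05547881] [-0.06585463  0.00034697 -0.00642683]
[[225.30614871 386.48063961]
 [345.6456544  343.22960978]
 [217.7599502  300.04352408]
 [341.00342257 258.02178018]]
```

View pics/s7.png

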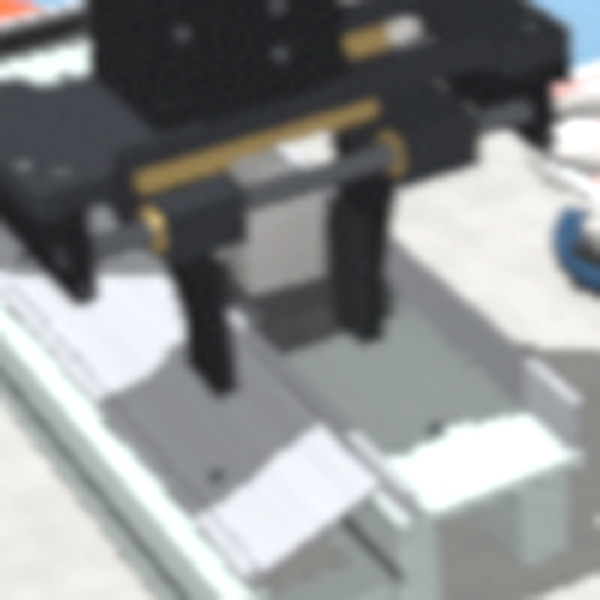

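```bash
python3 - <<'E'
from h import *
th=np.radians(1.7);M=np.array([[np.cos(th),-np.sin(th)],[np.sin(th),np.cos(th)]]);o=np.array([.522,-.173])
def Lw(l): l=np.array(l)/1000;return [*(o+M@l[:2]),l[2]]
N={"plate free up end":(-42,-227,69),"free down end":(-39,-227,52),"guide end":(-32,-228,62),"deck end far":(36,-228,50),"farguide":(32,-228,72),"tray rear L":(-29.5,-124,64),"rear R":(22.5,-124,64),"hinge end":(-85,-227,52)}
for k,v in N.items(): print(k,((proj("scene",[Lw(v)])[0]-[250,165])*6).round())
im=cv2.imread("pics/s7r.png")
E
```

```text
plate free up end [373. 477.]
free down end [384. 517.]
guide end [403. 486.]
deck end far [580. 446.]
farguide [570. 396.]
tray rear L [258. 326.]
rear R [386. 282.]
hinge end [256. 567.]
```

```bash
python3 - <<'E'
from h import *
th=np.radians(1.7);M=np.array([[np.cos(th),-np.sin(th)],[np.sin(th),np.cos(th)]]);o=np.array([.522,-.173])
im=cv2.imread("pics/s7r.png")
o2=cv2.convertScaleAbs(cv2.resize(im[200:240,270:330],None,fx=12,fy=12,interpolation=cv2.INTER_CUBIC),alpha=1.5,beta=30);cv2.imwrite("pics/s7z.png",o2)
for n,px in(("L inner-near",(237,385)),("L lowest",(222,392)),("R lowest",(375,340))):
  for z in(.05,.056,.062,.07,.08,.09):
    w=ray("scene",(250+(px[0]-4)/6,165+(px[1]-8)/6),z);print(n,z,(M.T@(w[:2]-o)*1000).round(1))
s=get_state();w=s["position"];print("TCP lane",(M.T@(w[:2]-o)*1000).round(1))
# wrist: tip feature rays
cv2.imwrite("pics/w7.png",get_image("wrist")[...,::-1])
c=cam("wrist")
for n,px in(("L inner front",(281,235)),("L outer front",(267,234)),("R inner",(365,235))):
  for z in(.03,.05,.062,.08):
    w=ray("wrist",px,z,c);print(n,z,(M.T@(w[:2]-o)*1000).round(1))
E
```

```text
L inner-near 0.05 [ -42.5 -128.4]
L inner-near 0.056 [ -46.1 -136.3]
L inner-near 0.062 [ -49.7 -144.2]
L inner-near 0.07 [ -54.4 -154.8]
L inner-near 0.08 [ -60.4 -168. ]
L inner-near 0.09 [ -66.4 -181.2]
L lowest 0.05 [ -48.8 -129.3]
L lowest 0.056 [ -52.3 -137.2]
L lowest 0.062 [ -55.8 -145.1]
L lowest 0.07 [ -60.5 -155.6]
L lowest 0.08 [ -66.3 -168.8]
L lowest 0.09 [ -72.2 -182. ]
R lowest 0.05 [  11.8 -130.6]
R lowest 0.056 [   7.5 -138.5]
R lowest 0.062 [   3.3 -146.4]
R lowest 0.07 [  -2.4 -156.9]
R lowest 0.08 [  -9.5 -170. ]
R lowest 0.09 [ -16.6 -183.2]
TCP lane [ -30.  -145.7]
L inner front 0.03 [ -59.7 -150.4]
L inner front 0.05 [ -56.8 -142.1]
L inner front 0.062 [ -55.1 -137.2]
L inner front 0.08 [ -52.6 -129.8]
L outer front 0.03 [ -69.3 -149.7]
L outer front 0.05 [ -65.5 -141.5]
L outer front 0.062 [ -63.2 -136.6]
L outer front 0.08 [ -59.8 -129.3]
R inner 0.03 [  -1.3 -150.1]
R inner 0.05 [  -4.3 -141.9]
R inner 0.062 [  -6.2 -137. ]
R inner 0.08 [  -8.9 -129.6]
```

View pics/s7z.png

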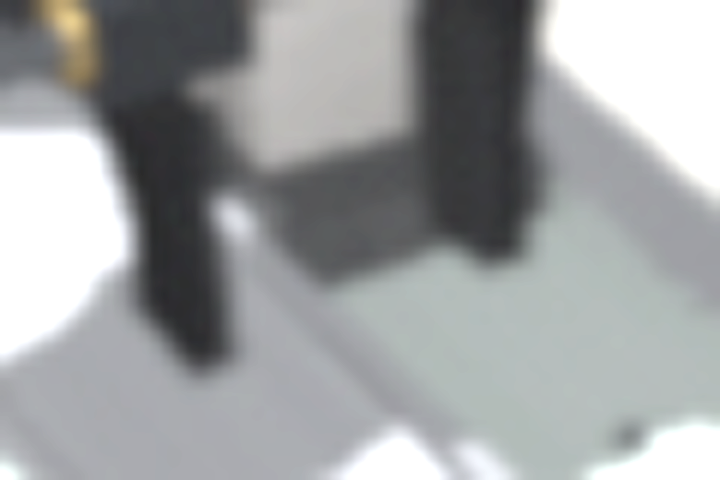

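View pics/w7.png

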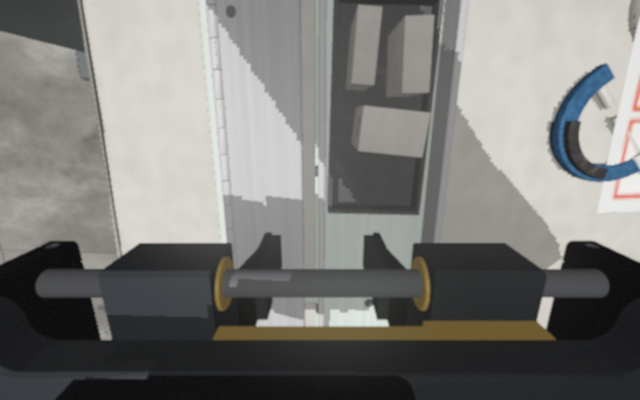

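Triangulating the tips from both views puts them about 10 mm *behind* the reported TCP, so their z is now about 0.065. Contact is close, so I'll keep going down.

Emit:
send_rows(
  rotation=[
    [0, 0, 0],
    [0, 0, 0],
    [0, 0, 0],
    [0, 0, 0],
  ],
  slide=[
    [0, 0, 1],
    [0, 0, 2],
    [0, 0, 3],
    [0, 0, 3],
  ],
  fingers=[-0.08, -0.08, -0.08, -0.08],
)

```text
time: 8.05
position: [0.4969, -0.3197, 0.053]
tool_rot: [2.182, 2.259, 0.001]
ft_force: [-1.0, 0.5, 3.4]
grip_width: 0.537
```

Emit:
send_rows(
  rotation=[
    [0, 0, 0],
    [0, 0, 0],
    [0, 0, 0],
    [0, 0, 0],
  ],
  slide=[
    [0, 0, 1],
    [0, 0, 2],
    [0, 0, 3],
    [0, 0, 3],
  ],
  fingers=[-0.08, -0.08, -0.08, -0.08],
)

```text
time: 8.45
position: [0.4973, -0.3197, 0.0499]
tool_rot: [2.181, 2.259, 0.001]
ft_force: [1.8, 0.1, 5.0]
grip_width: 0.539
```

Contact, at about 3.4 N and then 5 N. Now I'll press down towards the stop, about 12 mm in all.

Emit:
send_rows(
  rotation=[
    [0, 0, 0],
    [0, 0, 0],
    [0, 0, 0],
    [0, 0, 0],
    [0, 0, 0],
  ],
  slide=[
    [0, 0, 1.5],
    [0, 0, 3],
    [0, 0, 4.5],
    [0, 0, 5.5],
    [0, 0, 5.5],
  ],
  fingers=[-0.08, -0.08, -0.08, -0.08, -0.08],
)

```text
time: 8.95
position: [0.498, -0.3198, 0.0447]
tool_rot: [2.18, 2.258, 0.002]
ft_force: [2.6, 0.8, 5.0]
grip_width: 0.543
```

Emit:
send_rows(
  rotation=[
    [0, 0, 0],
    [0, 0, 0],
    [0, 0, 0],
    [0, 0, 0],
  ],
  slide=[
    [0, 0, 1],
    [0, 0, 2],
    [0, 0, 2.5],
    [0, 0, 2.5],
  ],
  fingers=[-0.08, -0.08, -0.08, -0.08],
)

```text
time: 9.35
position: [0.4983, -0.3198, 0.0424]
tool_rot: [2.18, 2.258, 0.003]
ft_force: [3.6, 1.1, 6.3]
grip_width: 0.537
```

```bash
python3 - <<'E'
from h import *
s=get_state();print(s["position"],s["ft_force"],s["torque"])
im=get_image("scene")[...,::-1].copy()
cv2.imwrite("pics/s8.png",cv2.convertScaleAbs(cv2.resize(im[165:265,250:350],None,fx=6,fy=6,interpolation=cv2.INTER_CUBIC),alpha=1.3,beta=20))
w=get_image("wrist")[...,::-1].copy();cv2.imwrite("pics/w8.png",w)
E
```

```text
[ 0.49832339 -0.31975323  0.04243518] [3.56137216 1.12567862 6.29341218] [ 0.0726309  -0.78740156 -0.02574253]
```

View pics/s8.png

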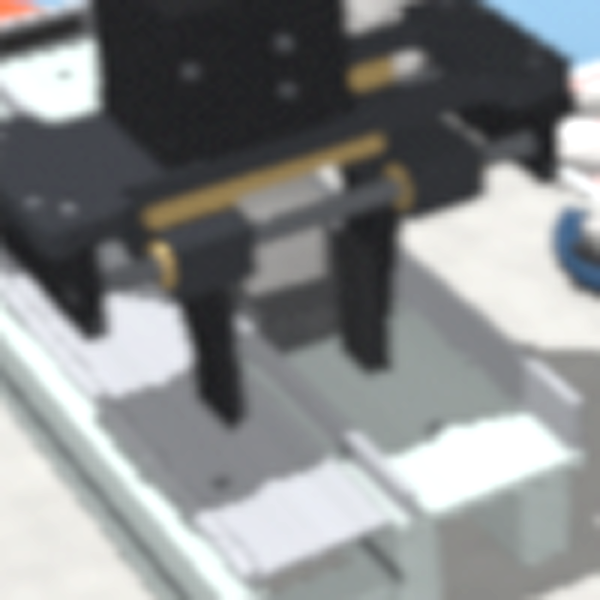

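View pics/w8.png

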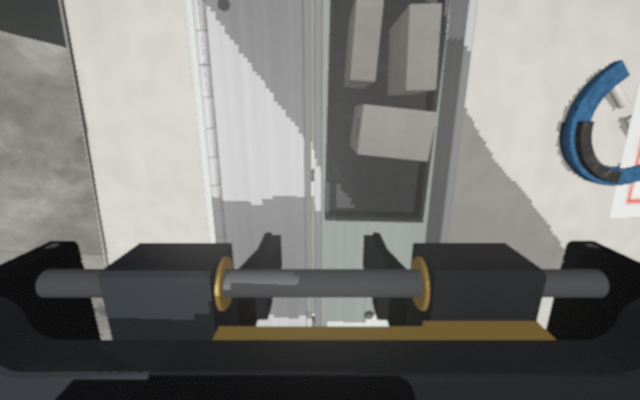

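The gate is nearly level, at about 0.33 rad. Next, 1.5 mm more to seat it against its stop.

Emit:
send_rows(
  rotation=[
    [0, 0, 0],
    [0, 0, 0],
    [0, 0, 0],
  ],
  slide=[
    [0, 0, 1],
    [0, 0, 1.5],
    [0, 0, 1.5],
  ],
  fingers=[-0.08, -0.08, -0.08],
)

```text
time: 9.75
position: [0.4984, -0.3197, 0.0415]
tool_rot: [2.18, 2.258, 0.003]
ft_force: [3.1, 1.0, 8.8]
grip_width: 0.534
```

The gate is on its stop at 8.8 N. Now I'll slide along the lane (tool +x), slowly through first contact with the tray.

Emit:
send_rows(
  rotation=[
    [0, 0, 0],
    [0, 0, 0],
    [0, 0, 0],
    [0, 0, 0],
    [0, 0, 0],
    [0, 0, 0],
    [0, 0, 0],
    [0, 0, 0],
    [0, 0, 0],
    [0, 0, 0],
    [0, 0, 0],
    [0, 0, 0],
  ],
  slide=[
    [1, 0, 0],
    [3, 0, 0],
    [5, 0, 0],
    [7, 0, 0],
    [8.5, 0, 0],
    [9.5, 0, 0],
    [10.5, 0, 0],
    [11.5, 0, 0],
    [12.5, 0, 0],
    [13.5, 0, 0],
    [14.5, 0, 0],
    [15.5, 0, 0],
  ],
  fingers=[-0.08, -0.08, -0.08, -0.08, -0.08, -0.08, -0.08, -0.08, -0.08, -0.08, -0.08, -0.08],
)

```text
time: 10.95
position: [0.4958, -0.3093, 0.0415]
tool_rot: [2.18, 2.252, -0.006]
ft_force: [1.0, -8.2, 6.6]
grip_width: 0.54
```

```bash
cat > look.py <<'E'
from h import *
import sys
s=get_state();print(s["time"],s["position"],s["ft_force"],R.from_rotvec(s["tool_rot"]).as_matrix().round(4).tolist())
th=np.radians(1.7);M=np.array([[np.cos(th),-np.sin(th)],[np.sin(th),np.cos(th)]]);o=np.array([.522,-.173])
print("TCP lane",(M.T@(s["position"][:2]-o)*1000).round(1))
n=sys.argv[1]
w=get_image("wrist")[...,::-1];s1=get_image("scene")[...,::-1]
a=cv2.resize(w[0:260,180:480],None,fx=1.33,fy=1.33);b=cv2.convertScaleAbs(cv2.resize(s1[150:260,240:350],None,fx=3.15,fy=3.15,interpolation=cv2.INTER_CUBIC),alpha=1.3,beta=20)
h=min(a.shape[0],b.shape[0]);cv2.imwrite(f"pics/{n}.png",np.hstack([a[:h],b[:h]]))
E
python3 look.py k1
```

```text
10.95 [ 0.49577496 -0.30932637  0.04153316] [ 0.9669235  -8.20963838  6.59256024] [[-0.0324, 0.9995, 0.0023], [0.9994, 0.0324, -0.0078], [-0.0078, 0.002, -1.0]]
TCP lane [ -30.3 -135.5]
```

View pics/k1.png

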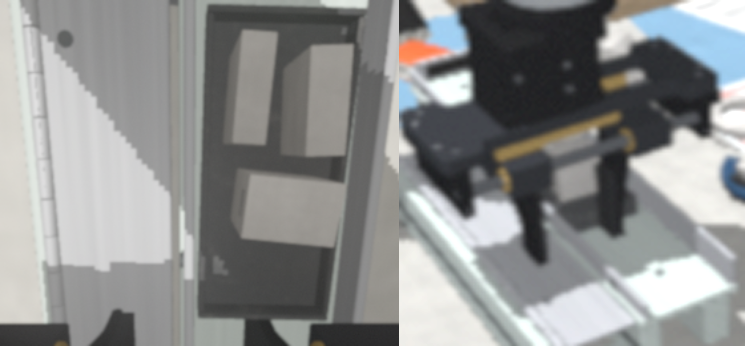

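```bash
cat > tr.py <<'E'
from h import *
import sys
th=np.radians(1.7);M=np.array([[np.cos(th),-np.sin(th)],[np.sin(th),np.cos(th)]]);o=np.array([.522,-.173])
c=cam("wrist")
for a in sys.argv[1:]:
    u,v,z=map(float,a.split(","));w=ray("wrist",(u,v),z/1000,c);print(a,(M.T@(w[:2]-o)*1000).round(1))
E
python3 tr.py 375,239,64 330,237,64 335,4,64 450,5,64 360,127,87 440,136,87
```

```text
375,239,64 [  -3.6 -122.1]
330,237,64 [ -27.4 -121. ]
335,4,64 [-26.3 -13.4]
450,5,64 [ 22.9 -13.6]
360,127,87 [-16.5 -63.4]
440,136,87 [ 16.  -66.8]
```

Emit:
send_rows(
  rotation=[
    [0, 0, 0],
    [0, 0, 0],
    [0, 0, 0],
    [0, 0, 0],
  ],
  slide=[
    [1, 0, 0],
    [2, 0, 0],
    [3, 0, 0],
    [4, 0, 0],
  ],
  fingers=[-0.08, -0.08, -0.08, -0.08],
)

```text
time: 11.45
position: [0.4954, -0.3056, 0.0415]
tool_rot: [2.181, 2.252, -0.007]
ft_force: [-0.1, -8.2, 6.8]
grip_width: 0.537
```

Emit:
send_rows(
  rotation=[
    [0, 0, 0],
    [0, 0, 0],
    [0, 0, 0],
    [0, 0, 0],
  ],
  slide=[
    [1, 0, 0],
    [2, 0, 0],
    [3, 0, 0],
    [4, 0, 0],
  ],
  fingers=[-0.08, -0.08, -0.08, -0.08],
)

```text
time: 11.85
position: [0.4952, -0.3017, 0.0415]
tool_rot: [2.181, 2.252, -0.007]
ft_force: [1.0, -7.1, 6.1]
grip_width: 0.541
```

```bash
python3 look.py k2
```

```text
11.85 [ 0.49516697 -0.30172614  0.04152134] [ 0.96311876 -7.07341444  6.11996664] [[-0.0319, 0.9995, 0.0019], [0.9995, 0.0319, -0.008], [-0.008, 0.0016, -1.0]]
TCP lane [ -30.6 -127.9]
```

View pics/k2.png

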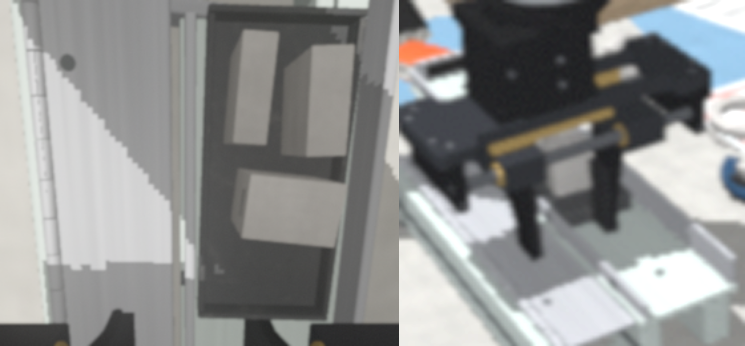

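The tray keeps its place in the wrist view while the TCP has moved 7.6 mm, so it is sliding with the finger at a steady 7 N or so. Continuing at 30 mm/s.

Emit:
send_rows(
  rotation=[
    [0, 0, 0],
    [0, 0, 0],
    [0, 0, 0],
    [0, 0, 0],
    [0, 0, 0],
    [0, 0, 0],
    [0, 0, 0],
    [0, 0, 0],
    [0, 0, 0],
    [0, 0, 0],
    [0, 0, 0],
    [0, 0, 0],
  ],
  slide=[
    [1, 0, 0],
    [2.5, 0, 0],
    [4.5, 0, 0],
    [7, 0, 0],
    [10, 0, 0],
    [13, 0, 0],
    [16, 0, 0],
    [19, 0, 0],
    [22, 0, 0],
    [24.5, 0, 0],
    [26.5, 0, 0],
    [28, 0, 0],
  ],
  fingers=[-0.08, -0.08, -0.08, -0.08, -0.08, -0.08, -0.08, -0.08, -0.08, -0.08, -0.08, -0.08],
)

```text
time: 13.15
position: [0.4944, -0.2737, 0.0415]
tool_rot: [2.181, 2.252, -0.007]
ft_force: [0.7, -8.4, 6.1]
grip_width: 0.539
```

```bash
python3 look.py k3
```

```text
13.15 [ 0.49439142 -0.27370147  0.04150501] [ 0.73887119 -8.41339899  6.14539558] [[-0.0321, 0.9995, 0.002], [0.9995, 0.0321, -0.0079], [-0.008, 0.0018, -1.0]]
TCP lane [-30.6 -99.8]
```

View pics/k3.png

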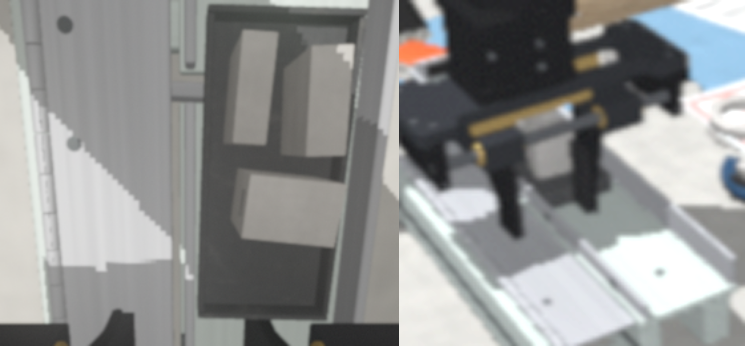

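The tray's front is over the gate and the blade is flush at (185,88). Forces are steady and the blocks haven't moved. Continuing.

Emit:
send_rows(
  rotation=[
    [0, 0, 0],
    [0, 0, 0],
    [0, 0, 0],
    [0, 0, 0],
    [0, 0, 0],
    [0, 0, 0],
    [0, 0, 0],
    [0, 0, 0],
    [0, 0, 0],
    [0, 0, 0],
    [0, 0, 0],
    [0, 0, 0],
  ],
  slide=[
    [1.5, 0, 0],
    [4, 0, 0],
    [7, 0, 0],
    [10, 0, 0],
    [13.5, 0, 0],
    [17, 0, 0],
    [20.5, 0, 0],
    [24, 0, 0],
    [27.5, 0, 0],
    [31, 0, 0],
    [33.5, 0, 0],
    [35, 0, 0],
  ],
  fingers=[-0.08, -0.08, -0.08, -0.08, -0.08, -0.08, -0.08, -0.08, -0.08, -0.08, -0.08, -0.08],
)

```text
time: 14.45
position: [0.4935, -0.2388, 0.0415]
tool_rot: [2.18, 2.252, -0.006]
ft_force: [1.3, -8.8, 6.8]
grip_width: 0.542
```

Emit:
send_rows(
  rotation=[
    [0, 0, 0],
    [0, 0, 0],
    [0, 0, 0],
    [0, 0, 0],
    [0, 0, 0],
    [0, 0, 0],
    [0, 0, 0],
    [0, 0, 0],
    [0, 0, 0],
    [0, 0, 0],
    [0, 0, 0],
    [0, 0, 0],
  ],
  slide=[
    [1.5, 0, 0],
    [4, 0, 0],
    [7, 0, 0],
    [10, 0, 0],
    [13.5, 0, 0],
    [17, 0, 0],
    [20.5, 0, 0],
    [24, 0, 0],
    [27.5, 0, 0],
    [31, 0, 0],
    [33.5, 0, 0],
    [35, 0, 0],
  ],
  fingers=[-0.08, -0.08, -0.08, -0.08, -0.08, -0.08, -0.08, -0.08, -0.08, -0.08, -0.08, -0.08],
)

```text
time: 15.65
position: [0.4926, -0.2039, 0.0415]
tool_rot: [2.18, 2.252, -0.006]
ft_force: [0.5, -9.1, 7.4]
grip_width: 0.538
```

```bash
python3 look.py k4
```

```text
15.65 [ 0.49257372 -0.20387248  0.04151621] [ 0.51474039 -9.09641277  7.38218431] [[-0.0324, 0.9995, 0.0026], [0.9994, 0.0325, -0.0078], [-0.0078, 0.0024, -1.0]]
TCP lane [-30.3 -30. ]
```

View pics/k4.png

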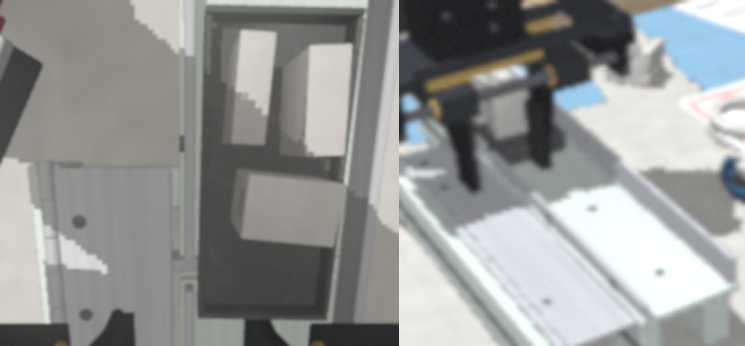

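The tray is well over the gate. A stand on the robot's side now shows at the left of the wrist view, so I'll check its clearance from the gripper before going on.

```bash
python3 - <<'E'
from h import *
for p in[(232,258),(262,258),(267,268),(245,284),(268,285),(192,240),(237,265)]:
    print(p,ray("top",p,.0).round(3),ray("top",p,.05).round(3),ray("top",p,.12).round(3))
im=cv2.imread("pics/top0.png")[225:295,150:290];cv2.imwrite("pics/c5.png",cv2.resize(im,None,fx=5,fy=5,interpolation=cv2.INTER_CUBIC))
im=get_image("scene")[...,::-1];cv2.imwrite("pics/c6.png",cv2.resize(im[110:240,160:320],None,fx=4.5,fy=4.5,interpolation=cv2.INTER_CUBIC))
cv2.imwrite("pics/c7.png",get_image("wrist")[...,::-1])
E
```

```text
(232, 258) [ 0.413 -0.057  0.   ] [ 0.41  -0.066  0.05 ] [ 0.407 -0.078  0.12 ]
(262, 258) [ 0.412 -0.128  0.   ] [ 0.41  -0.134  0.05 ] [ 0.407 -0.142  0.12 ]
(267, 268) [ 0.389 -0.141  0.   ] [ 0.388 -0.146  0.05 ] [ 0.386 -0.153  0.12 ]
(245, 284) [ 0.352 -0.089  0.   ] [ 0.352 -0.097  0.05 ] [ 0.353 -0.107  0.12 ]
(268, 285) [ 0.349 -0.143  0.   ] [ 0.35  -0.149  0.05 ] [ 0.35  -0.156  0.12 ]
(192, 240) [0.456 0.04  0.   ] [0.452 0.027 0.05 ] [0.446 0.009 0.12 ]
(237, 265) [ 0.396 -0.069  0.   ] [ 0.395 -0.078  0.05 ] [ 0.393 -0.089  0.12 ]
```

View pics/c5.png

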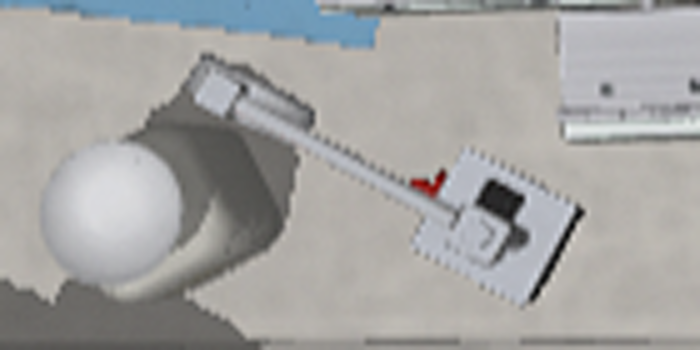

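View pics/c6.png

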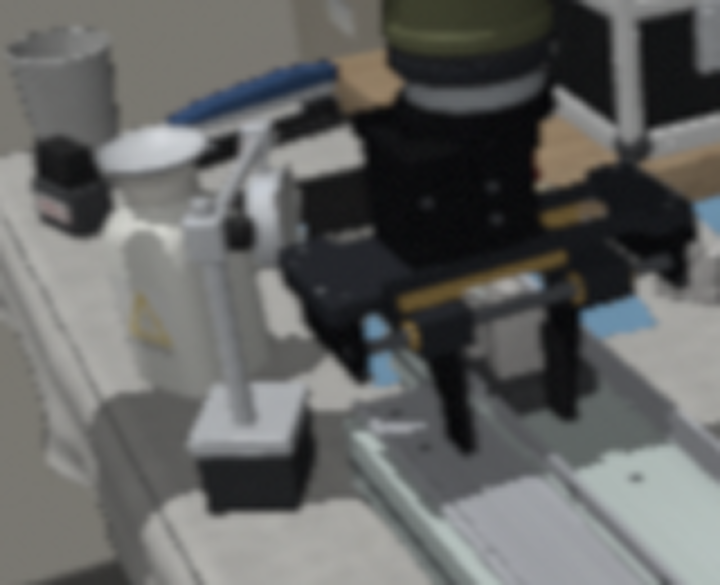

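View pics/c7.png

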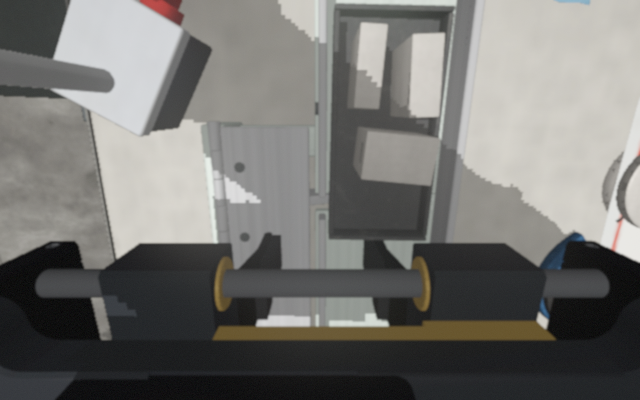

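The stand's base is at about (0.39,-0.11) and its post is about 0.15 m tall. After the last 32 mm the gripper wing ends at y ≈ -0.135 and x ≥ 0.398, which clears the post by 10-20 mm and passes over the low base. Going on, a little slower.

Emit:
send_rows(
  rotation=[
    [0, 0, 0],
    [0, 0, 0],
    [0, 0, 0],
    [0, 0, 0],
    [0, 0, 0],
    [0, 0, 0],
    [0, 0, 0],
    [0, 0, 0],
  ],
  slide=[
    [1.5, 0, 0],
    [4, 0, 0],
    [7, 0, 0],
    [10, 0, 0],
    [13, 0, 0],
    [16, 0, 0],
    [18, 0, 0],
    [19, 0, 0],
  ],
  fingers=[-0.08, -0.08, -0.08, -0.08, -0.08, -0.08, -0.08, -0.08],
)

```text
time: 16.65
position: [0.492, -0.185, 0.0415]
tool_rot: [2.18, 2.252, -0.006]
ft_force: [0.8, -9.7, 8.4]
grip_width: 0.541
```

```bash
python3 look.py k5; python3 - <<'E'
from h import *
im=get_image("scene")[...,::-1];cv2.imwrite("pics/c8.png",cv2.resize(im[110:240,160:320],None,fx=4.5,fy=4.5,interpolation=cv2.INTER_CUBIC))
E
```

```text
16.65 [ 0.49199492 -0.18500152  0.04147549] [ 0.80952019 -9.70003353  8.38204445] [[-0.0324, 0.9995, 0.0026], [0.9994, 0.0324, -0.0078], [-0.0078, 0.0024, -1.0]]
TCP lane [-30.3 -11.1]
```

View pics/k5.png

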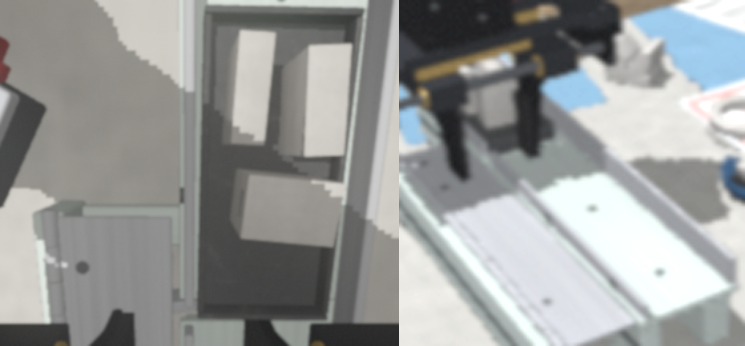

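View pics/c8.png

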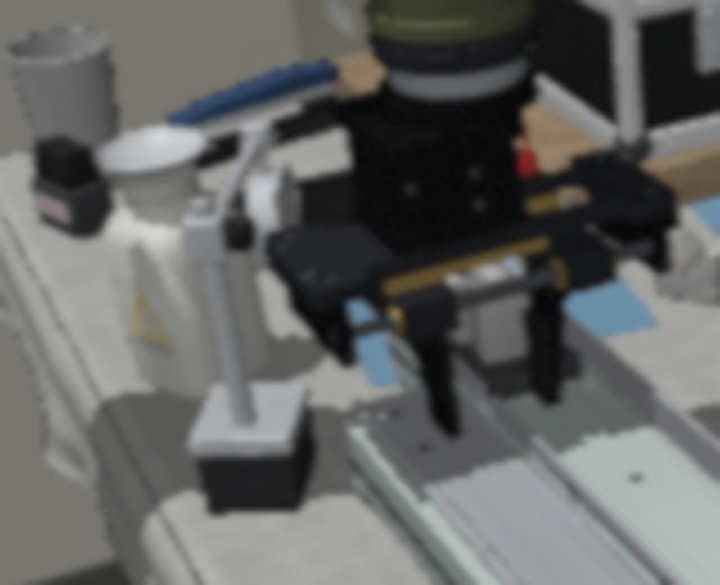

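Emit:
send_rows(
  rotation=[
    [0, 0, 0],
    [0, 0, 0],
    [0, 0, 0],
    [0, 0, 0],
    [0, 0, 0],
    [0, 0, 0],
    [0, 0, 0],
    [0, 0, 0],
  ],
  slide=[
    [1.5, 0, 0],
    [3.5, 0, 0],
    [6, 0, 0],
    [8.5, 0, 0],
    [11, 0, 0],
    [12.5, 0, 0],
    [13.5, 0, 0],
    [13.5, 0, 0],
  ],
  fingers=[-0.08, -0.08, -0.08, -0.08, -0.08, -0.08, -0.08, -0.08],
)

```text
time: 17.6
position: [0.4916, -0.1715, 0.0415]
tool_rot: [2.18, 2.252, -0.006]
ft_force: [0.7, -8.5, 8.5]
grip_width: 0.535
```

```bash
python3 look.py k6;python3 tr.py 375,239,64 330,237,64 440,9,64
```

```text
17.6 [ 0.49162425 -0.17148776  0.0414806 ] [ 0.66762293 -8.52406445  8.49773985] [[-0.0324, 0.9995, 0.0027], [0.9994, 0.0325, -0.0075], [-0.0076, 0.0024, -1.0]]
TCP lane [-30.3   2.4]
375,239,64 [-3.7 15.7]
330,237,64 [-27.5  16.8]
440,9,64 [ 18.8 122.6]
```

View pics/k6.png

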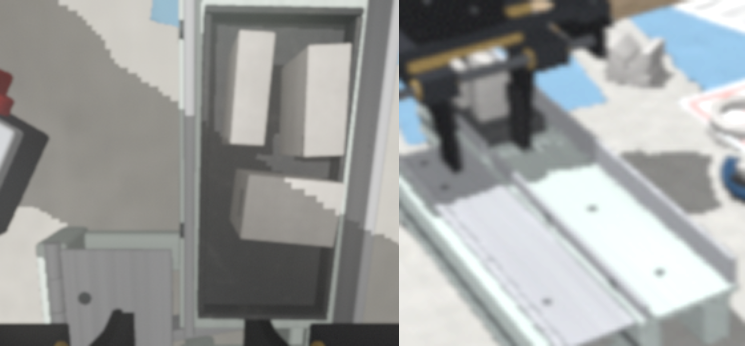

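```bash
python3 tr.py 266.5,188,52 300,188,52 319,233,62 375,4,64
```

```text
266.5,188,52 [-61.8  40.3]
300,188,52 [-43.6  40.4]
319,233,62 [-33.3  18.2]
375,4,64 [ -9.3 124.4]
```

My frame puts the plate end at 40.4 mm (41 expected) and the tray's rear at about +16 mm, so its centre is at about +70 mm, inside the window. Next I'll back the fingers off upstream of the blade with the gate still held down, then lift.

Emit:
send_rows(
  rotation=[
    [0, 0, 0],
    [0, 0, 0],
    [0, 0, 0],
    [0, 0, 0],
    [0, 0, 0],
    [0, 0, 0],
    [0, 0, 0],
    [0, 0, 0],
    [0, 0, 0],
    [0, 0, 0],
    [0, 0, 0],
    [0, 0, 0],
  ],
  slide=[
    [-1.5, 0, 0],
    [-4, 0, 0],
    [-8, 0, 0],
    [-12, 0, 0],
    [-16, 0, 0],
    [-21, 0, 0],
    [-26, 0, 0],
    [-31, 0, 0],
    [-36, 0, 0],
    [-40, 0, 0],
    [-42, 0, 0],
    [-42, 0, 0],
  ],
  fingers=[-0.08, -0.08, -0.08, -0.08, -0.08, -0.08, -0.08, -0.08, -0.08, -0.08, -0.08, -0.08],
)

```text
time: 18.9
position: [0.4932, -0.2013, 0.0412]
tool_rot: [-2.175, -2.255, -0.01]
ft_force: [-1.0, 13.8, 19.3]
grip_width: 0.539
```

```bash
python3 look.py k7
```

```text
18.9 [ 0.49324652 -0.20130011  0.04119224] [-1.04382451 13.82046212 19.29334601] [[-0.036, 0.9994, -0.0013], [0.9993, 0.036, 0.0104], [0.0104, -0.0009, -0.9999]]
TCP lane [-29.6 -27.4]
```

View pics/k7.png

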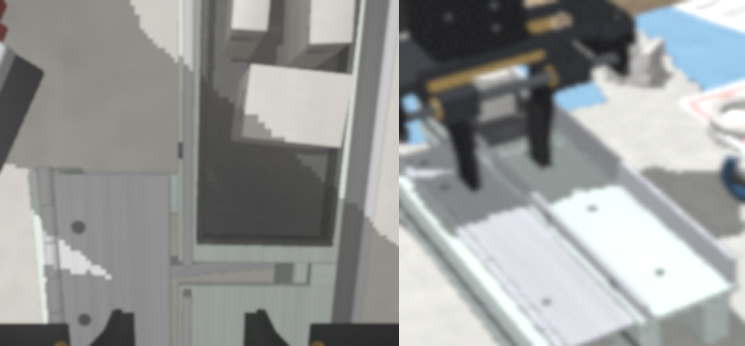

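The tray stayed put and is clear of the slot (slot at rows ~270, tray rear at row 242), and both fingers are upstream of it. Lifting to let the gate rise.

Emit:
send_rows(
  rotation=[
    [0, 0, 0],
    [0, 0, 0],
    [0, 0, 0],
    [0, 0, 0],
    [0, 0, 0],
    [0, 0, 0],
    [0, 0, 0],
    [0, 0, 0],
    [0, 0, 0],
    [0, 0, 0],
    [0, 0, 0],
    [0, 0, 0],
  ],
  slide=[
    [6, 0, -1],
    [8, 0, -2],
    [8, 0, -4],
    [8, 0, -6],
    [8, 0, -8],
    [8, 0, -10],
    [8, 0, -13],
    [8, 0, -16],
    [8, 0, -20],
    [8, 0, -30],
    [8, 0, -42],
    [8, 0, -55],
  ],
  fingers=[-0.08, -0.08, -0.08, -0.08, -0.08, -0.08, -0.08, -0.08, -0.08, -0.08, -0.08, -0.08],
)

```text
time: 20.2
position: [0.4924, -0.1995, 0.0963]
tool_rot: [2.183, 2.259, 0.0]
ft_force: [-0.1, 0.7, 0.3]
grip_width: 0.54
```

Emit:
send_rows(
  rotation=[
    [0, 0, 0],
    [0, 0, 0],
    [0, 0, 0],
    [0, 0, 0],
    [0, 0, 0],
  ],
  slide=[
    [0, 0, -20],
    [0, 0, -45],
    [0, 0, -70],
    [0, 0, -90],
    [0, 0, -100],
  ],
  fingers=[-0.08, -0.08, -0.08, -0.08, -0.08],
)

```text
time: 20.7
position: [0.4934, -0.2001, 0.1981]
tool_rot: [2.181, 2.257, 0.004]
ft_force: [-0.4, 0.2, -0.4]
grip_width: 0.539
```

```bash
python3 look.py k8; python3 - <<'E'
from h import *
cv2.imwrite("pics/w9.png",get_image("wrist")[...,::-1]); print(camera_model("wrist"))
E
```

```text
20.7 [ 0.49336475 -0.2001408   0.1980829 ] [-0.35902021  0.23395912 -0.41775174] [[-0.0343, 0.9994, 0.0041], [0.9994, 0.0343, -0.0001], [-0.0002, 0.0041, -1.0]]
TCP lane [-29.4 -26.3]
{'intrinsics': array([[307.1193629 ,   0.        , 321.90127273],
       [  0.        , 307.1193629 , 201.26776324],
       [  0.        ,   0.        ,   1.        ]]), 'rvec': array([-2.86094611, -0.04864495, -0.00804848]), 'tvec': array([-0.48426969, -0.23565086,  0.31526972])}
```

View pics/k8.png

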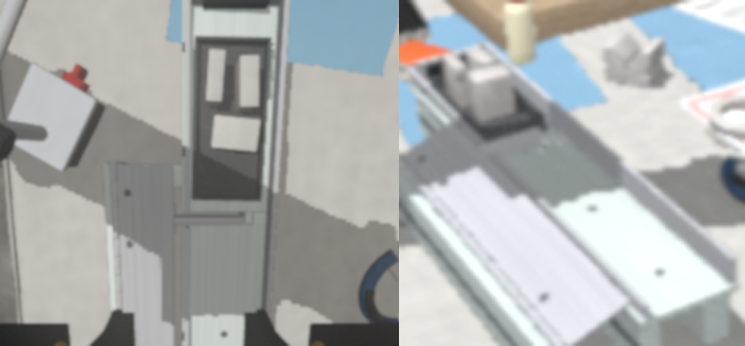

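View pics/w9.png

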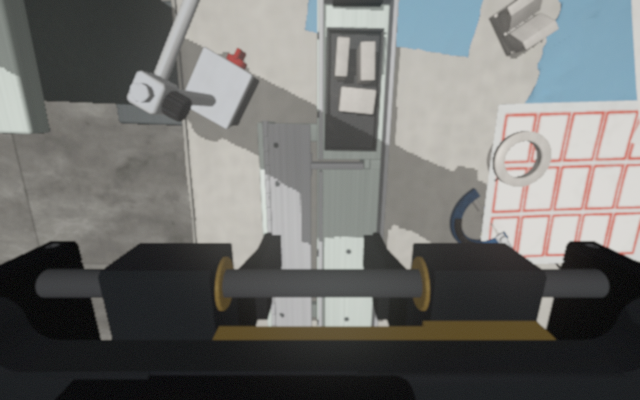

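```bash
python3 tr.py 352,150.5,64 340,163,65 375,30,64 330,30,64 312,124,69 378,150,64 ; python3 - <<'E'
from h import *
im=cv2.imread("pics/w9.png");cv2.imwrite("pics/w9c.png",cv2.resize(im[0:190,250:410],None,fx=3.1,fy=3.1,interpolation=cv2.INTER_CUBIC))
E
```

```text
352,150.5,64 [-2.  15.8]
340,163,65 [-13.6   3.6]
375,30,64 [ 15.1 122.3]
330,30,64 [-24.9 122.2]
312,124,69 [-41.1  41.1]
378,150,64 [23.6 16.4]
```

View pics/w9c.png

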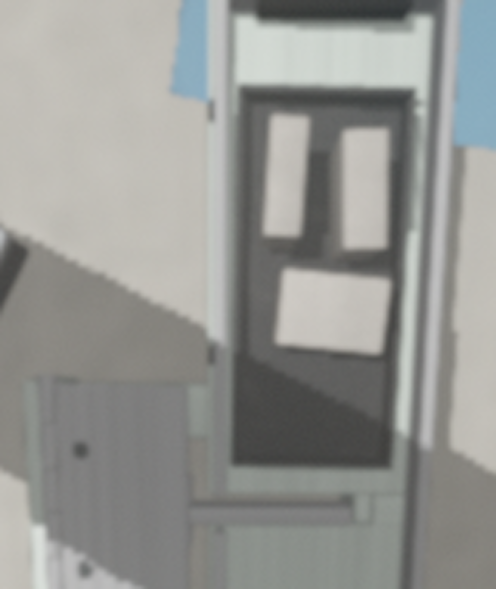

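The gate is up at y ≈ 0, and the plate's free edge, taken at its raised height of 69 mm, comes out at 41.1 mm (41 expected). The tray's rear is at about +16 mm and its front at about +124 mm. All three blocks stand upright and the hand is clear at z ≈ 0.2, so I'm handing in.

```bash
python3 -c "
from bench import *
print(close_job())"
```

```text
the job is handed in; nothing more can be done
None
```

The job is handed in. The tray is wholly past the gate, and the gate has sprung up behind it. `close_job()` gives no verdict, so this rests on my own checks.

**What I did:** I opened the fingers to about 47 mm and pressed the gate down to its stop with the near finger, at about 9 N. Keeping it down, I pushed the tray about 140 mm along the lane with the other finger at roughly 30 mm/s. I then backed both fingers upstream of the blade before lifting, so the blade could rise freely.

**Last checks:**
- **Tray:** its rear end is about 16 mm past the gate and its centre at lane y of about +70 mm, well short of the end stop.
- **Gate:** the plate's free edge is back at its raised height.
- **Blocks:** all three are upright and kept their places in the tray. The robot never came near them.
- **Robot:** the hand is clear at z of about 0.2 m with no contact force, and the clock stood at about 21 s.
- **Bystanders:** the arm never went near the other gauges. I did not measure their positions again at the end.

**What disagreed:**
- **Fingertips:** in both camera views they stood about 10 mm behind the reported TCP, not 25 mm ahead. I found the plate by touch instead, and it made contact at TCP z of about 0.054 m.
- **Friction on the plate:** it was higher than I expected. The force along the lane was 7–10 N while pushing and 14 N when backing off, when the downward press also rose to 19 N. Both are well within limits.

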